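# Switch the ball feeder over to the other tray

### The arm

A 7-joint arm with a two-finger parallel gripper is mounted at the origin on the work surface. World frame = base frame: x ahead of the robot, y to its left, z up, the work surface at z = 0. Lengths are in m, angles in degrees, forces in N, time in s.
With the tool pointing down it reaches from about 0.425 to 0.825 m from the base axis. Payload 3.6 kg.
Tool frame: the origin (TCP) lies between the finger pads; the fingertips stand 22 mm ahead of it and the grasp point (between the pads) lies 3 mm ahead of it; z points along the fingers, y is the line along which they close (so a half turn about z gives the same grasp; the last joint's range is limited). The gripper opens to 85 mm and grips with 20 to 120 N. Pads are 22 mm wide; open, the fingers measure 114 mm over their backs; the gripper's body (76 mm by 85 mm) begins 54 mm behind the grasp point. The pads swing forward as they close: fully open they stand 13 mm farther back than shut.
Start: joints at [-72.508, 35.231, -0.722, 81.555, 0.464, 63.22, -2.315], TCP at [0.212, 0.615, 0.253] pointing down, gripper open.
Joint ranges: [-178.69, 178.69], [-17.37, 117.87], [-77.05, 75.6], [15.02, 138.74], [-78.02, 258.01], [0.78, 113.62], [-162.83, 162.83]. Speed limits (degrees/s): [159.86, 159.86, 180, 180, 180, 180, 180].

### API

Orientations are given as [roll, pitch, yaw] about the fixed x, y, z axes, in that order (R = Rz(yaw) Ry(pitch) Rx(roll)).
In Python, from workcell import arm gives the robot as it stands.
- The arm moves only by the tool servo_tool, never from a script. Its argument "rows" is text: rows parted by semicolons, each of 7 numbers parted by spaces: the shift along the tool's x, y, z normalised to -1 to 1, where 1 is 40 mm, then the turn, a rotation vector about the tool's x, y, z normalised to -1 to 1, where 1 is 6 degrees, then the opening, from -1 (shut) to 1 (fully open). A call has 1 to 12 rows; each row shifts and turns the commanded pose from where the row before left it, along the tool's axes as they then stand; what a row does not reach is not made up. A row lasts 1/12 s, in which the tool goes at most 41.7 mm and 7.16 degrees, less where a joint would pass 70% of its speed; a pose out of reach is approached as far as the arm can. A call with a number of a shift or a turn outside -1 to 1 is refused whole. A call with a gripper value outside its range is refused whole. The fingers move at their own pace and stop on an object; the grip force is fixed at half the most. Time passes only in rows, so rows that do not move let the fingers close. It gives the time, the measured TCP pose, the force, the opening and the grip force at its end, in the units of the state.
- arm.observe(): the state, without advancing time (a new reading comes with each control period).
- arm.camera(name): name is "side" or "top" or "wrist"; returns a dict with "img" (384x512x3 uint8, red, green, blue), "depth" (384x512 float32, m along the optical axis (not along the pixel's ray), 0 where there is no reading), "intrinsics" (3x3 intrinsics, pixels), "origin" and "orientation" of the camera in the world; the wrist camera has in their place "mount" (4x4, takes a point from camera to tool coordinates, whose origin is the TCP and whose axes are the flange's). Camera axes: x right, y down, z forward; pixel columns grow to the right and rows downward; lengths in m; the calibration is good to about 2 mm. A picture is of the moment at which its call begins: read the wrist's pose just before it.
- arm.sign_off(): hands the job in; it is judged then, once.
The state is a dict: "time": time; "q": joint angles; "dq": joint speeds; "joint_efforts": joint torques, N m; "tcp_pos": TCP position; "ee_rot": TCP orientation; "force": force on the tool from outside, world axes, zero at the start; "moment": the same for the moment, N m; "opening": opening from 0.0 (shut) to 1.0 (fully open); "grip_force": force on a finger pad.
Only numpy, scipy, OpenCV 4.12 (cv2) and the standard library are available. Lean on these libraries where they do the work, as an engineer would, in place of code of your own. Each camera call takes 0.05 s, during which the arm holds its last target. There are 200 camera calls.

### The job

On the dental bench, the seesaw gate of the ball feeder is tipped towards one tray. With the fingertips, first press the raised red pad to rock the gate over its pivot so that it feeds the other tray, then push the green pusher forward, away from the robot, until both white ceramic balls have rolled down into that other tray. Do not touch or lift the balls themselves, and leave the jaw model, the jar and the cup where they stand.

Things in the scene. Friction and masses are not known exactly. Their poses are not given: they have to be found in the camera images.
- feeder: Ball feeder fixed to the bench: a raised lane on the robot's side, a ramp, the seesaw gate across it, then on each side a chute and an open tray (left blue, right yellow). Origin on the bench surface below the middle; x along the lane in the feed direction (away from the robot), y to the left tray, z up. 250 x 440 mm, 185 mm high.
- lane_crest (a point): Middle of the lane floor's crest, 115 mm above the bench, at feeder x = -55, y = 0 mm. The lane, 26 mm wide inside, comes from x = -145 mm, leaning slightly back (wall tops 124 to 128 mm above the bench); beyond the crest a ramp drops to the gate's middle.
- gate (a joint): Tilt of the gate (rad) about the feeder's x axis, pivot at feeder y = 0, z = 80 mm; stops at -0.3 and 0.3. Positive: left (+y) end raised, balls run to the right (yellow) tray; negative: right end raised, balls run to the left (blue) tray. It starts at either stop and is top-heavy: pressed past level it falls to the other stop and stays. Moves under 1 N.
- pad_left (a point): Centre of the upper face of the left red press pad, on the gate (54 mm along x, 44 mm along y, 5 mm thick). At feeder x = 57.5 mm. About 127 mm above the bench and 43 mm from the middle when raised, 94 mm above the bench and 62 mm from the middle when down. The space above it is free.
- pad_right (a point): The same for the right red press pad (mirror image).
- pusher (a joint): Travel of the green pusher along the feeder's +x (m): starts at 0 to 0.008, stop at 0.07. It slides with about 1.5 N of friction and stays where it is left. Both balls have gone over the crest by about 0.055.
- pusher_back (a point): Centre of the flat robot-side face (looking to the feeder's -x) of the green pusher tab: 44 mm wide, 38 mm high, 10 mm thick, standing above the lane walls, from 146 to 184 mm above the bench; this point is 165 mm above the bench. The space behind it is free.
- ball_a_center (a point): Centre of the white ceramic ball next to the pusher, 22 mm diameter, 33 g, resting in the lane, which leans slightly back so that the balls lie against the pusher.
- ball_b_center (a point): Centre of the other white ball, 22 mm, in front of the first.
- ball_a: The same ball; this origin turns with it.
- ball_b: The same ball; this origin turns with it.
- tray_left (a point): Centre of the floor of the blue left tray, 6 mm above the bench; axes as the feeder's. Inside 102 mm along x, 80 mm along y, walls 34 mm high.
- tray_right (a point): The same for the yellow right tray.
- jaw_model: Loose plaster jaw model with teeth, 60 mm diameter, 32 mm high, left of the lane; origin under its centre. Bystander.
- jar: Loose small amber jar, 42 mm diameter, 55 mm high, right of the lane; origin under its centre. Bystander.
- cup: Loose empty glass cup, 64 mm diameter, 75 mm high, beyond the feeder on its left; origin under its centre. Bystander.
Mind the look-alikes: they are no part of the job. What is shaped like the ball_a but blue is not meant.

How it is judged:
By the outcome, as a careful person would: the job done as asked, in the order asked, and still so for the second after the job is handed in, with the robot touching nothing.
It also fails if it takes over 48 s, if anything falls off the work surface, if the arm or the gripper's body presses on something with over 40 N, if the wrist force passes 120 N, or if a joint passes its speed limit or range.

## Working session

There is one attempt and no reset: what is moved stays moved. The work goes in short steps, Python scripts to look and compute and a tool call to move; the robot and the scene stay as the last step left them, time stands still between calls to the robot, and variables do not carry over. Pictures are saved under pics/ and viewed, at most 10 in all, crops included, and the job is handed in when it is done.

Besides the shell and the picture viewer there is one more tool, called as name(argument=value, ...) on one line, values as JSON. servo_tool: Moves the arm, as the interface text tells. Scaled input: -1 to 1 covers 40 mm each way for a shift and 6 degrees each way for a turn. Its arguments: {"type":"object","properties":{"rows":{"type":"string"}},"required":["rows"]}

```bash
ls; mkdir -p pics; cat > h.py <<'E'
import numpy as np,cv2
from workcell import arm
from scipy.spatial.transform import Rotation as R
def pts(c):
    d=c["depth"];K=np.array(c["intrinsics"]);v,u=np.mgrid[:d.shape[0],:d.shape[1]]
    P=np.stack([(u-K[0,2])/K[0,0]*d,(v-K[1,2])/K[1,1]*d,d],-1)
    o=np.array(c["orientation"])
    M=o if o.shape==(3,3) else R.from_euler("xyz",o,degrees=True).as_matrix()
    return P@M.T+np.array(c["origin"])
E
python3 - <<'E'
from h import *
s=arm.observe();print(s)
ims=[]
for n in("side","top"):
    c=arm.camera(n);np.savez(n+".npz",**c);print(n,c["origin"],c["orientation"],c["intrinsics"])
    cv2.imwrite(f"pics/{n}.png",c["img"][...,::-1])
E
```

```text
pics
{'time': 0.0, 'q': array([-72.50991313,  35.2889699 ,  -0.72317766,  81.64484533,
         0.46347943,  63.21962624,  -2.31438245]), 'dq': array([ 0.04824969,  0.0697853 , -0.04406592,  0.051182  , -0.00609972,
        0.12550709,  0.05519812]), 'joint_efforts': array([ 1.10412516e-04, -4.69217527e+01,  2.59309094e-01, -1.71032113e+01,
        9.96553543e-03,  9.67840897e-03, -1.14189771e-05]), 'tcp_pos': array([0.21145537, 0.61386301, 0.25212087]), 'ee_rot': array([-1.79849423e+02,  1.52496985e-03,  1.60995763e+02]), 'force': array([-0.54831076, -0.30330867, -0.56122766]), 'moment': array([ 0.05851213,  0.04277023, -0.03268518]), 'grip_force': 0.0, 'opening': 1.0002994162463068}
side [0.49745555 0.58797304 0.75030877] [-138.48654937    0.37506296 -170.51438879] [[460.8123692    0.         256.20500478]
 [  0.         460.8123692  191.93332817]
 [  0.           0.           1.        ]]
top [0.45730497 0.04213708 0.76192372] [-169.68946671   -0.84884943  -90.03526123] [[353.92306194   0.         250.61685895]
 [  0.         353.92306194 197.62909119]
 [  0.           0.           1.        ]]
```

View pics/side.png

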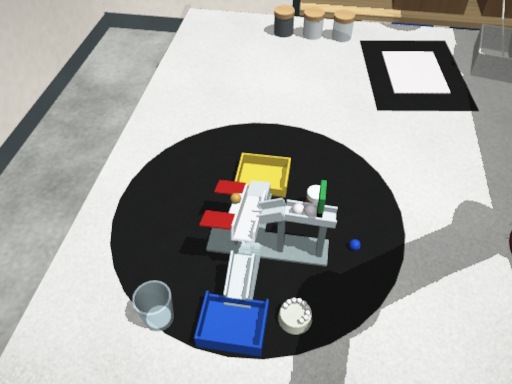

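View pics/top.png

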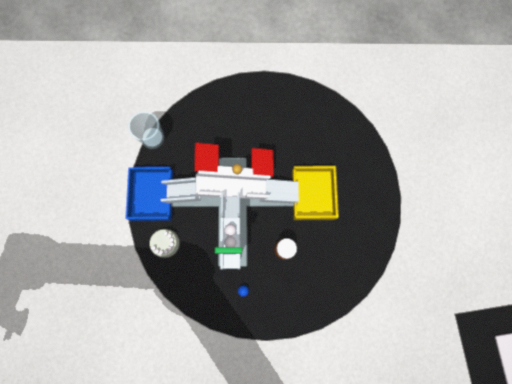

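```bash
python3 - <<'E'
from h import *
for n in("side","top"):
    c=dict(np.load(n+".npz"));P=pts(c);hsv=cv2.cvtColor(c["img"],cv2.COLOR_RGB2HSV);H,S,V=[hsv[...,i].astype(int) for i in range(3)]
    for nm,m in dict(red=((H<8)|(H>172))&(S>140)&(V>60),green=(H>40)&(H<85)&(S>110)&(V>40),blue=(H>98)&(H<125)&(S>110),yellow=(H>20)&(H<35)&(S>130),white=(S<25)&(V>200)).items():
        k,l,st,ce=cv2.connectedComponentsWithStats(m.astype(np.uint8))
        for i in range(1,k):
            if st[i,4]>60:
                q=P[(l==i)&(c["depth"]>0)]
                if len(q)>20:print(n,nm,ce[i].round(),st[i,4],"med",np.median(q,0).round(3),"p5",np.percentile(q,5,0).round(3),"p95",np.percentile(q,95,0).round(3))
E
```

```text
side red [228. 187.] 352 med [0.653 0.012 0.096] p5 [ 0.628 -0.048  0.003] p95 [0.676 0.03  0.101]
side red [216. 219.] 513 med [0.65  0.117 0.129] p5 [0.625 0.094 0.121] p95 [0.674 0.136 0.134]
side green [322. 196.] 215 med [0.476 0.083 0.183] p5 [0.472 0.052 0.144] p95 [0.481 0.092 0.186]
side blue [354. 244.] 118 med [0.4   0.051 0.017] p5 [0.39  0.041 0.002] p95 [0.409 0.057 0.022]
side blue [231. 325.] 3675 med [0.602 0.249 0.008] p5 [0.548 0.206 0.003] p95 [0.651 0.291 0.035]
side yellow [265. 171.] 1664 med [ 0.598 -0.125  0.008] p5 [ 0.55  -0.148  0.004] p95 [ 0.654 -0.062  0.035]
side white [231. 180.] 62719 med [ 0.745 -0.238  0.001] p5 [ 0.184 -0.815 -0.002] p95 [0.964 0.352 0.003]
side white [298.  22.] 101 med [ 0.599 -0.81   0.001] p5 [ 0.585 -0.839 -0.002] p95 [ 0.613 -0.779  0.004]
side white [328.  24.] 110 med [ 0.504 -0.809  0.001] p5 [ 0.49  -0.841 -0.001] p95 [ 0.518 -0.776  0.004]
side white [24. 84.] 3345 med [ 1.897 -1.023 -0.551] p5 [ 1.89  -1.312 -0.645] p95 [ 1.903 -0.819 -0.404]
side white [415.  72.] 2218 med [ 0.249 -0.569  0.008] p5 [ 0.182 -0.666  0.0
[... 1636 characters left out ...]
te [235. 194.] 2820 med [0.599 0.067 0.081] p5 [ 0.521 -0.051  0.036] p95 [0.619 0.18  0.127]
top white [180. 198.] 62 med [0.582 0.175 0.065] p5 [0.581 0.147 0.053] p95 [0.585 0.201 0.075]
top white [161. 241.] 376 med [0.5   0.217 0.022] p5 [0.479 0.196 0.02 ] p95 [0.519 0.236 0.032]
top white [286. 248.] 278 med [ 0.485 -0.039  0.055] p5 [ 0.469 -0.054  0.053] p95 [ 0.5   -0.025  0.057]
top white [230. 261.] 278 med [0.459 0.07  0.111] p5 [0.449 0.053 0.01 ] p95 [0.471 0.085 0.125]
top white [102. 340.] 17664 med [ 0.298  0.336 -0.   ] p5 [ 0.227  0.146 -0.003] p95 [0.394 0.502 0.002]
top white [506. 354.] 472 med [ 0.277 -0.487  0.007] p5 [ 0.228 -0.498  0.005] p95 [ 0.306 -0.476  0.009]
```

The top view shows the left pad (206,156) raised and the right pad (262,161) down. The gate therefore feeds yellow, and I must press the left pad so it feeds blue. The green tab is at (227,250).

Possible look-alikes for the targets:
- **Pads:** the two red pads. Left stands at z≈0.128 and is the raised one; right is at z≈0.095.
- **Balls:** the white balls in the lane at (230,230) and (230,241), the blue ball at (243,290), an orange knob at (237,169), and the white jar lid at (286,248).

Next I turn the tool square to the feeder, shut the fingers and travel.

servo_tool(rows="0 0 0 0 0 -0.8 -1; 0 0 0 0 0 -0.8 -1; 0 0 0 0 0 -0.8 -1; 0 0 0 0 0 -0.77 -1; -0.3 -0.33 0 0 0 0 -1; -0.55 -0.61 0 0 0 0 -1; -0.55 -0.61 0 0 0 0 -1; -0.55 -0.61 0 0 0 0 -1; -0.55 -0.61 0 0 0 0 -1; -0.55 -0.61 0 0 0 0 -1")

```text
time: 0.93
tcp_pos: [0.3344, 0.4778, 0.2528]
ee_rot: [-179.9, -0.0, -180.0]
force: [0.3, 0.1, -0.7]
opening: 0.002
grip_force: 0.0
```

```bash
python3 - <<'E'
import cv2
a=cv2.imread("pics/top.png")[130:310,110:350];cv2.imwrite("pics/crop.png",cv2.resize(a,None,fx=3,fy=3,interpolation=2))
E
```

```text
(no output)
```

View pics/crop.png

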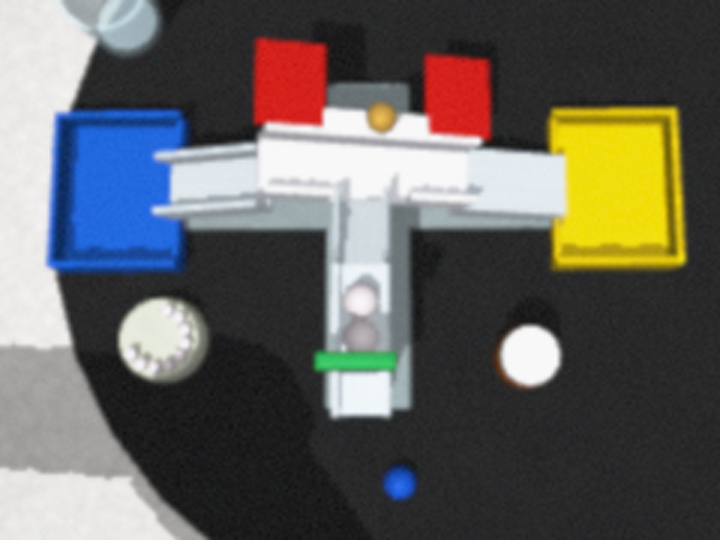

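The close crop confirms it: the raised left pad is at crop (290,80), the two white balls lie against the green tab at (355,360), and the orange knob is just a pivot cap.

servo_tool(rows="-0.66 -0.74 0 0 0 0 -1; -0.66 -0.74 0 0 0 0 -1; -0.66 -0.74 0 0 0 0 -1; -0.66 -0.74 0 0 0 0 -1; -0.66 -0.74 0 0 0 0 -1; -0.66 -0.74 0 0 0 0 -1; -0.66 -0.74 0 0 0 0 -1; -0.66 -0.74 0 0 0 0 -1; -0.66 -0.74 0 0 0 0 -1; -0.66 -0.74 0 0 0 0 -1; -0.66 -0.74 0 0 0 0 -1; -0.66 -0.74 0 0 0 0 -1")

```text
time: 1.93
tcp_pos: [0.6513, 0.1224, 0.2528]
ee_rot: [-180.0, -0.1, -180.0]
force: [1.6, 1.1, 0.4]
opening: 0.001
grip_force: 0.0
```

servo_tool(rows="0 0 0.5 0 0 0 -1; 0 0 0.5 0 0 0 -1; 0 0 0.5 0 0 0 -1; 0 0 0.5 0 0 0 -1; 0 0 0 0 0 0 -1; 0 0 0 0 0 0 -1")

```text
time: 2.43
tcp_pos: [0.6497, 0.124, 0.1719]
ee_rot: [-180.0, -0.2, -180.0]
force: [-0.3, -0.1, 0.3]
opening: -0.002
grip_force: 0.0
```

```bash
python3 - <<'E'
from h import *
s=arm.observe();print(s["tcp_pos"])
c=arm.camera("wrist");cv2.imwrite("pics/w1.png",c["img"][...,::-1])
T=np.array(c["mount"]);d=c["depth"];K=c["intrinsics"];v,u=np.mgrid[:384,:512]
P=np.stack([(u-K[0,2])/K[0,0]*d,(v-K[1,2])/K[1,1]*d,d],-1)@T[:3,:3].T+T[:3,3]
P=P@R.from_euler("xyz",s["ee_rot"],degrees=True).as_matrix().T+s["tcp_pos"]
hsv=cv2.cvtColor(c["img"],cv2.COLOR_RGB2HSV).astype(int)
m=((hsv[...,0]<8)|(hsv[...,0]>172))&(hsv[...,1]>140)&(hsv[...,2]>60)&(d>0)&(P[...,2]>.08)&(P[...,2]<.145)
for h in (P[...,1]>.06,P[...,1]<.06):
    q=P[m&h];
    if len(q)>30: print(len(q),np.percentile(q,[2,50,98],0).round(3))
E
```

```text
[0.64968184 0.12401385 0.17191857]
4909 [[0.623 0.096 0.12 ]
 [0.64  0.113 0.125]
 [0.672 0.136 0.132]]
4398 [[ 0.625 -0.009  0.087]
 [ 0.65   0.012  0.094]
 [ 0.676  0.032  0.1  ]]
```

View pics/w1.png

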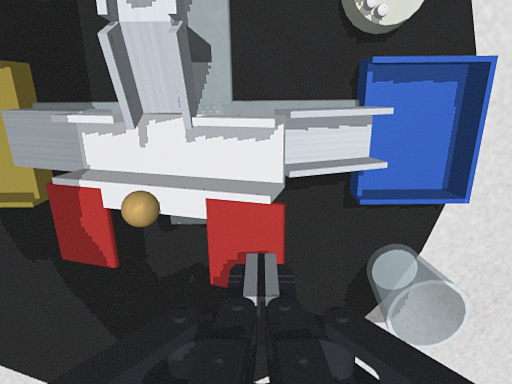

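The wrist view shows the shut fingertips (260,270) over the left red pad, clear of the gate wall. I'll press about 50 mm down.

servo_tool(rows="0 0 0.25 0 0 0 -1; 0 0 0.2 0 0 0 -1; 0 0 0.2 0 0 0 -1; 0 0 0.2 0 0 0 -1; 0 0 0.2 0 0 0 -1; 0 0 0.2 0 0 0 -1; 0 0 0 0 0 0 -1; 0 0 0 0 0 0 -1; 0 0 0 0 0 0 -1")

```text
time: 3.23
tcp_pos: [0.6506, 0.1241, 0.1232]
ee_rot: [-180.0, -0.0, -180.0]
force: [1.0, -0.1, -0.7]
opening: 0.0
grip_force: 0.0
```

servo_tool(rows="0 0 -0.3 0 0 0 -1; 0 0 -0.6 0 0 0 -1; 0 0 -0.8 0 0 0 -1; 0 0 -0.8 0 0 0 -1; 0 0 -0.8 0 0 0 -1; 0 0 0 0 0 0 -1; 0 0 0 0 0 0 -1")

```text
time: 3.82
tcp_pos: [0.6519, 0.1245, 0.2595]
ee_rot: [179.9, 0.4, -180.0]
force: [-0.9, -0.1, -1.0]
opening: 0.002
grip_force: 0.0
```

```bash
cat > look.py <<'E'
from h import *
import sys
s=arm.observe();print(s["time"],s["tcp_pos"])
for n in("side","top"):
    c=arm.camera(n);P=pts(c);hsv=cv2.cvtColor(c["img"],cv2.COLOR_RGB2HSV);H,S,V=[hsv[...,i].astype(int) for i in range(3)]
    cv2.imwrite(f"pics/{n}_{sys.argv[1]}.png",c["img"][...,::-1])
    for nm,m in dict(red=((H<8)|(H>172))&(S>140)&(V>60),green=(H>40)&(H<85)&(S>110)&(V>40)).items():
        k,l,st,ce=cv2.connectedComponentsWithStats(m.astype(np.uint8))
        for i in range(1,k):
            q=P[(l==i)&(c["depth"]>0)]
            if len(q)>50: print(n,nm,ce[i].round(),np.percentile(q,[5,50,95],0).round(3).tolist())
E
python3 look.py press
```

```text
3.8167 [0.65191467 0.12451327 0.25945175]
side red [227. 182.] [[0.626, 0.008, 0.119], [0.65, 0.029, 0.127], [0.673, 0.047, 0.133]]
side red [216. 239.] [[0.625, 0.113, 0.086], [0.65, 0.133, 0.094], [0.674, 0.152, 0.101]]
side green [322. 196.] [[0.472, 0.052, 0.146], [0.476, 0.082, 0.183], [0.481, 0.092, 0.186]]
top red [82. 83.] [[0.476, 0.09, 0.615], [0.529, 0.101, 0.638], [0.572, 0.122, 0.663]]
top red [167.  68.] [[0.5, 0.061, 0.603], [0.533, 0.073, 0.636], [0.581, 0.085, 0.653]]
top red [122.  70.] [[0.518, 0.084, 0.64], [0.526, 0.087, 0.643], [0.533, 0.09, 0.647]]
top red [83. 75.] [[0.52, 0.098, 0.638], [0.525, 0.102, 0.642], [0.531, 0.105, 0.644]]
top red [127.  91.] [[0.512, 0.081, 0.646], [0.515, 0.083, 0.649], [0.519, 0.085, 0.651]]
top red [208.  99.] [[0.517, 0.056, 0.62], [0.522, 0.058, 0.627], [0.528, 0.059, 0.633]]
top red [ 99. 197.] [[0.453, 0.076, 0.652], [0.474, 0.081, 0.668], [0.507, 0.091, 0.678]]
top red [212. 110.] [[0.513, 0.054, 0.62], [0.516, 0.055, 0.629], [0.523, 0.058, 0.635]]
top red [139. 123.] [[0.498, 0.074, 0.653], [0.501, 0.076, 0.655], [0.505, 0.
[... 2338 characters left out ...]
345.] [[0.437, 0.038, 0.671], [0.438, 0.04, 0.673], [0.439, 0.04, 0.676]]
top red [165. 346.] [[0.439, 0.058, 0.683], [0.44, 0.059, 0.684], [0.441, 0.06, 0.685]]
top red [136. 355.] [[0.437, 0.062, 0.684], [0.439, 0.064, 0.685], [0.441, 0.066, 0.687]]
top red [134. 369.] [[0.434, 0.059, 0.685], [0.436, 0.064, 0.686], [0.439, 0.071, 0.688]]
top red [ 81. 373.] [[0.434, 0.069, 0.684], [0.435, 0.075, 0.686], [0.438, 0.08, 0.688]]
top red [178. 371.] [[0.434, 0.054, 0.684], [0.435, 0.056, 0.685], [0.438, 0.057, 0.687]]
top red [ 43. 377.] [[0.433, 0.081, 0.682], [0.434, 0.084, 0.683], [0.435, 0.086, 0.685]]
top red [265. 377.] [[0.431, 0.036, 0.674], [0.432, 0.038, 0.676], [0.433, 0.039, 0.677]]
```

The gate has flipped: the right pad is now at z≈0.127 and the left at 0.094. Next I go behind the green tab, whose back face is at x≈0.471, y≈0.072, z 0.146–0.185.

servo_tool(rows="0.67 -0.165 0 0 0 0 -1; 0.67 -0.165 0 0 0 0 -1; 0.67 -0.165 0 0 0 0 -1; 0.67 -0.165 0 0 0 0 -1; 0.67 -0.165 0 0 0 0 -1; 0.67 -0.165 0 0 0 0 -1; 0.67 -0.165 0 0 0 0 -1; 0.67 -0.165 0 0 0 0 -1; 0 0 0 0 0 0 -1; 0 0 0 0 0 0 -1")

```text
time: 4.75
tcp_pos: [0.4343, 0.0708, 0.2546]
ee_rot: [-180.0, -0.2, 180.0]
force: [1.3, -0.2, 0.2]
opening: 0.003
grip_force: 0.0
```

```bash
python3 - <<'E'
from h import *
s=arm.observe();print(s["tcp_pos"],s["ee_rot"])
c=arm.camera("side");P=pts(c);hsv=cv2.cvtColor(c["img"],cv2.COLOR_RGB2HSV).astype(int)
m=(hsv[...,0]>40)&(hsv[...,0]<85)&(hsv[...,1]>110)&(hsv[...,2]>40)&(c["depth"]>0)
print(np.percentile(P[m],[2,50,98],0).round(3))
cv2.imwrite("pics/side_b.png",cv2.resize(c["img"][80:300,180:440,::-1],None,fx=2.5,fy=2.5))
E
```

```text
[0.43429542 0.07081088 0.25458672] [-1.79954458e+02 -1.65597693e-01  1.79996849e+02]
[[0.471 0.047 0.133]
 [0.476 0.083 0.183]
 [0.481 0.092 0.186]]
```

View pics/side_b.png

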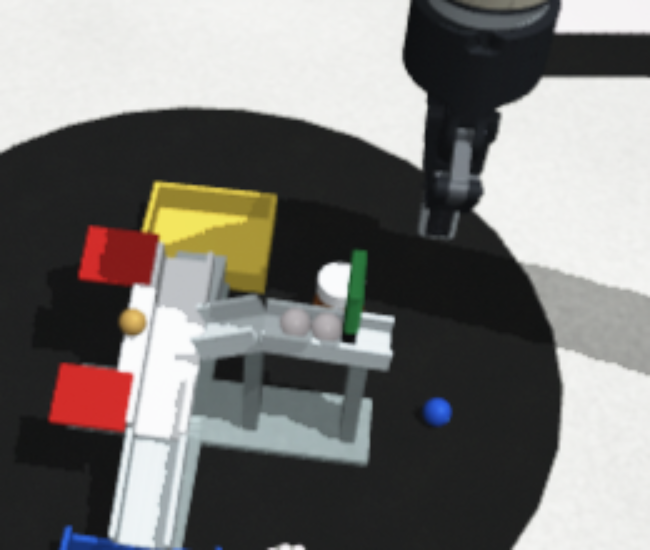

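The crop shows the fingertips (440,225) behind the green tab (355,295), with both balls still in front of it. I'll descend and approach.

servo_tool(rows="0 0 0.4 0 0 0 -1; 0 0 0.6 0 0 0 -1; 0 0 0.6 0 0 0 -1; 0 0 0.45 0 0 0 -1; 0 0 0 0 0 0 -1; -0.15 0 0 0 0 0 -1; -0.15 0 0 0 0 0 -1; -0.1 0 0 0 0 0 -1; -0.1 0 0 0 0 0 -1; 0 0 0 0 0 0 -1")

```text
time: 5.63
tcp_pos: [0.4581, 0.0715, 0.1742]
ee_rot: [180.0, 0.2, 180.0]
force: [-0.8, 0.2, -0.3]
opening: 0.001
grip_force: 0.0
```

servo_tool(rows="-0.1 0 0 0 0 0 -1; -0.1 0 0 0 0 0 -1; -0.1 0 0 0 0 0 -1; -0.1 0 0 0 0 0 -1; -0.1 0 0 0 0 0 -1; -0.1 0 0 0 0 0 -1; -0.1 0 0 0 0 0 -1; -0.1 0 0 0 0 0 -1; 0 0 0 0 0 0 -1; 0 0 0 0 0 0 -1")

```text
time: 6.47
tcp_pos: [0.4892, 0.0712, 0.1733]
ee_rot: [-180.0, 0.1, 180.0]
force: [-0.1, 0.4, 0.6]
opening: -0.006
grip_force: 0.0
```

```bash
python3 - <<'E'
from h import *
s=arm.observe();print(s["tcp_pos"],s["force"])
c=arm.camera("side");P=pts(c);hsv=cv2.cvtColor(c["img"],cv2.COLOR_RGB2HSV).astype(int)
m=(hsv[...,0]>40)&(hsv[...,0]<85)&(hsv[...,1]>110)&(hsv[...,2]>40)&(c["depth"]>0)
print(np.percentile(P[m],[2,50,98],0).round(3))
cv2.imwrite("pics/side_c.png",cv2.resize(c["img"][80:300,180:440,::-1],None,fx=2.5,fy=2.5))
E
```

```text
[0.48917614 0.07122037 0.1732921 ] [-0.10437448  0.41960124  0.57979352]
[[ 0.501 -0.106  0.001]
 [ 0.505  0.086  0.182]
 [ 0.514  0.093  0.187]]
```

View pics/side_c.png

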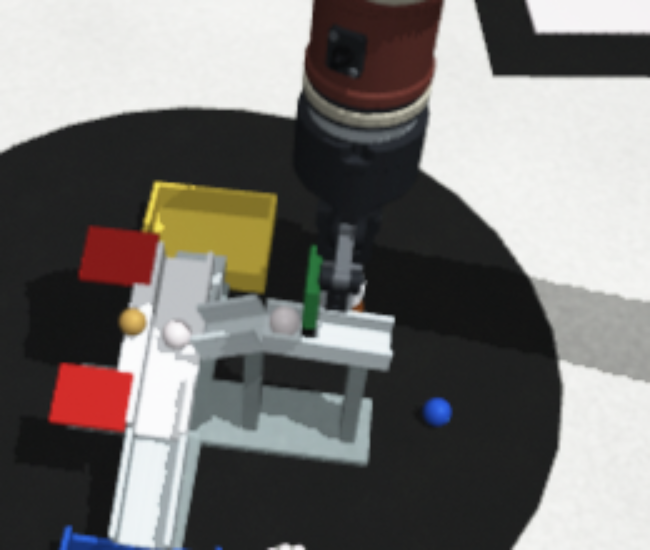

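The first ball is over the crest and on the gate (175,333). The tab has moved about 30 mm, so I'll push on about 31 mm more.

servo_tool(rows="-0.1 0 0 0 0 0 -1; -0.1 0 0 0 0 0 -1; -0.1 0 0 0 0 0 -1; -0.1 0 0 0 0 0 -1; -0.1 0 0 0 0 0 -1; -0.1 0 0 0 0 0 -1; -0.1 0 0 0 0 0 -1; -0.08 0 0 0 0 0 -1; 0 0 0 0 0 0 -1; 0 0 0 0 0 0 -1; 0 0 0 0 0 0 -1; 0 0 0 0 0 0 -1")

```text
time: 7.52
tcp_pos: [0.5197, 0.0714, 0.1734]
ee_rot: [180.0, 0.0, -180.0]
force: [-0.3, 0.2, -0.5]
opening: -0.003
grip_force: 0.0
```

servo_tool(rows="0.3 0 0 0 0 0 -1; 0.5 0 0 0 0 0 -1; 0.5 0 0 0 0 0 -1; 0.3 0 -0.3 0 0 0 -1; 0 0 -0.6 0 0 0 -1; 0 0 -0.6 0 0 0 -1; 0 0 -0.6 0 0 0 -1; 0 0 0 0 0 0 -1; 0 0 0 0 0 0 -1; 0 0 0 0 0 0 -1; 0 0 0 0 0 0 -1; 0 0 0 0 0 0 -1")

```text
time: 8.52
tcp_pos: [0.4548, 0.0712, 0.2562]
ee_rot: [-180.0, -0.1, -180.0]
force: [1.0, -0.1, -0.6]
opening: -0.002
grip_force: 0.0
```

```bash
python3 - <<'E'
from h import *
for n in("side",):
    c=arm.camera(n);cv2.imwrite("pics/side_d.png",cv2.resize(c["img"][130:370,100:420,::-1],None,fx=2.4,fy=2.4))
E
```

```text
(no output)
```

View pics/side_d.png

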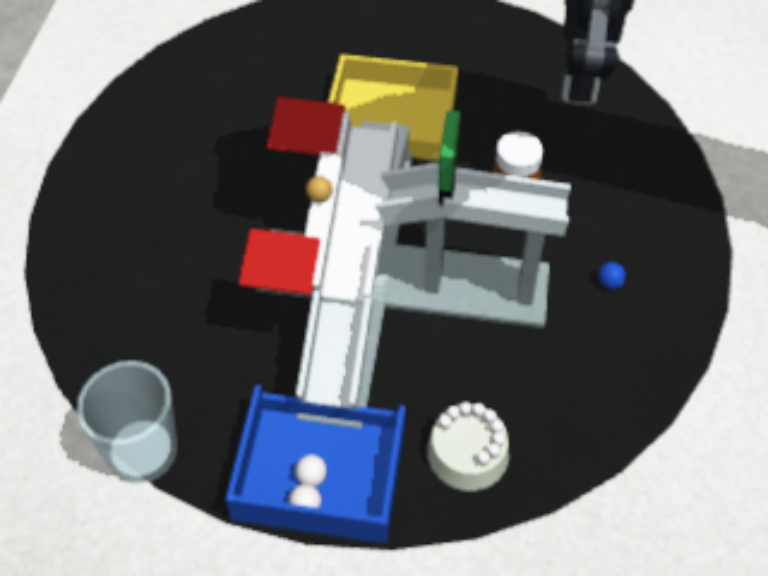

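Both white balls lie in the blue tray at (312,470) and (305,497). The jaw model, jar and cup are in place, and the arm is clear of everything.

```bash
python3 -c "
from workcell import arm
print(arm.sign_off())"
```

```text
the job is handed in; nothing more can be done
None
```

I rocked the gate over to the blue (left) side, then pushed the green pusher until both white balls rolled into the blue tray; the jaw model, jar and cup were left where they stood, and I handed the job in.

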